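# Load an aluminium profile into a drilling fixture and lock it with the toggle clamp

## Robot

A 6-joint arm with a two-finger parallel gripper is mounted at the origin on the work surface. World frame = base frame: x ahead of the robot, y to its left, z up, the work surface at z = 0. Lengths are in m, angles in rad, forces in N, time in s.
With the tool pointing down it reaches from about 0.25 to 0.725 m from the base axis. Payload 9.7 kg.
Tool frame: the origin (TCP) lies at the very end of the fingers, on their centre line; the grasp point (between the pads) lies 19 mm behind it; z points along the fingers, x is the direction in which the jaws open and shut, and the axes are right-handed (so a half turn about z gives the same grasp; the last joint's range is limited). The gripper opens to 85 mm and grips with 20 to 120 N. Pads are 22 mm wide; open, the fingers measure 114 mm over their backs; the gripper's body (76 mm by 85 mm) begins 54 mm behind the grasp point. The pads swing forward as they close: fully open they stand 13 mm farther back than shut.
Start: joints at [-1.243, 0.087, 0.176, 1.66, 0, 1.571], TCP at [0.177, -0.521, 0.231] pointing down, gripper open.
Joint ranges: [-3.13, 3.13], [-0.85, 1.81], [-1.15, 1.24], [-2.2, 2.28], [-1.44, 1.52], [-3.14, 3.14]. Speed limits (rad/s): [2.22, 2.22, 2.57, 3.14, 3.14, 3.14].

## Interface

Orientations are given as a rotation vector (axis times angle).
In Python, from rig import manip, imaging, job_done gives the robot as it stands.
- The arm moves only by the tool jog_arm, never from a script. Its argument "steps" is a list of rows, each a list of 3 entries, a list of its own where there are three numbers: the opening, from -1 (shut) to 1 (fully open), then the shift along the world's x, y, z in cm, then the turn about the world's z in degrees. In form: [[grip, [tx, ty, tz], roll], ...]. A call has 1 to 10 rows; each row shifts and turns the pose as measured when the row begins; what a row does not reach is not made up. A row lasts 1/10 s, in which the tool goes at most 50 mm and 8.59 degrees, less where a joint would pass 70% of its speed; a pose out of reach is approached as far as the arm can. A call with a gripper value outside its range is refused whole. The fingers move at their own pace and stop on an object; "squeeze" is the grip in N (left out, the last holds). Time passes only in rows, so rows that do not move let the fingers close. It gives the time, the measured TCP pose, the force and the opening at its end, in the units of the state.
- manip.state(): the state, without advancing time (a new reading comes with each control period).
- imaging.snapshot(name): name is "side" or "top"; returns (picture, depth): 420x560x3 uint8, red, green, blue; 420x560 float32, m along the optical axis (not along the pixel's ray), 0 where there is no reading.
- imaging.get_calibration(name): a dict with "camera_matrix" (3x3 intrinsics, pixels), "origin" and "orientation" of the camera in the world. Camera axes: x right, y down, z forward; pixel columns grow to the right and rows downward; lengths in m; the calibration is good to about 2 mm. A picture is of the moment at which its call begins. get_calibration takes no time and is no camera call.
- job_done(): hands the job in, once; it reports no verdict.
Trained networks look in the newest picture that a camera, given by its name, has taken for a name from the list of things; names that differ only in an ending like _2 or _b are one class to them, and where a whole thing is asked for, a point or a joint stands for the part that bears it (a point fixed in the world has none). Each returns a list of dicts, best first, with "score" (0 to 1); they miss things now and then, are a little off and sometimes report something else, mostly with a low value. They report only what shows in the picture. A call takes as long as a camera call. They do not tell look-alikes from the thing itself.
- imaging.find_in(camera, label): "uv" ([column, row] in pixels, amid what is visible of it).
- imaging.mark_of(camera, label): "uv" ([column, row] in pixels: a listed point, or the origin of a listed thing).
The state is a dict: "clock": time; "q": joint angles; "joint_vel": joint speeds; "tau": joint torques, N m; "position": TCP position; "tcp_rot": TCP orientation; "force": force on the tool from outside, world axes, zero at the start; "wrist_torque": the same for the moment, N m; "width": finger opening in m.
Only numpy, scipy, OpenCV 4.12 (cv2) and the standard library are available. Lean on these libraries where they do the work, as an engineer would, in place of code of your own. Each camera call takes 0.05 s, during which the arm holds its last target. There are 200 camera calls.

## Task

Lay the long, thick piece of aluminium profile on the two rests of the drilling fixture, slide it gently home so that it bears on all three locating pins, then push the toggle clamp's handle over its dead point and right down to its stop, so that the clamp holds the profile there. Feel your way: do not ram the profile into the pins or force the handle against its stop. Leave the other things on the bench and on the fixture where they lie.

Things in the scene. Friction and masses are not known exactly. Their poses are not given: they have to be found in the camera images.
- profile: workpiece: silver T-slot aluminium bar 180 x 30 x 30 mm, 0.12 to 0.24 kg, lying on the bench; of the three bars the only one both long and 30 mm thick. Origin: centre of its underside; x along its length, z up; same either way round. Grip it across its 30 mm, about 35 mm from the middle on the half that will lie nearer the robot: there the fingers clear side pins, rests and clamp.
- fixture: drilling fixture, fixed: aluminium plate 220 (x) x 200 (y) x 15 mm. Origin: centre of its underside, on the bench; x points away from the robot, y to the profile's side, z up. All offsets (mm) in these texts are in this frame. Seated, the profile's origin is at (0, 44.5 to 57.5, 37), its length along x. Slide it home towards +y (two side pins) and +x (end pin). Lowered at about (-6, 40) it clears pins and open clamp.
- rests (a point): middle between the tops of the two rest bars, at (-7.5, 50, 37): bars at x = -65 and 50, each 14 mm wide in x, 44 mm long in y, tops 37 mm above the bench and 22 mm above the plate. They carry the profile.
- side_stop: adjustable side stop: slotted steel comb plate, 6 mm thick, locked by two screws (origin between them, on the plate, at (0, 86, 15)). It carries the two side pins: steel dowels, 10 mm diameter, tops 55 above the bench, at x = -80 and 68. It is set anew each time, over 13 mm, and this pose does not tell the setting: both pins stand at the same y, somewhere from 64 to 78. Find them by feel.
- end_pin: the end pin: steel dowel, 10 mm diameter, fixed at (95, 50), top 55 above the bench. Origin: centre of its foot, on the plate.
- clamp_base: foot of the toggle clamp, fixed on the fixture's 12 mm riser block. Origin: under the arm's pivot, at (50, -9, 27); the clamp faces +y. Open, as it starts, it leaves the room above the rests free: foot and riser end at y = 3, the raised arm (up to 22 mm wide) leans out to y = 22 at most and reaches 140 above the bench; only the handle is higher.
- clamp_handle (a joint): clamp handle, angle (rad) between handle and link: 0 open (start), 1.964 at the dead point, where they are in line, 2.074 at the rigid stop beyond, where it stays locked. Short of the dead point it does not lock. Push at the grip: 1 to 3 N, then from 1.25 on, with the pad on the profile, rising to about 12 N near 1.6; then it falls, the handle snaps over, and the stop is a hard rise (about 6 N/mm).
- handle_root (a point): start of the handle's round black grip (16 mm diameter, 72 mm long), on its centre line, 80 mm from handle_end. Open at (50, -51, 119), nearly upright; locked at (50, -75, 70). The handle swings in the upright plane x = 50, its lower pivot moving from (-46, 80) open to (-35, 68) locked (y, z).
- handle_end (a point): free end of the grip, on its centre line. Open at (50, -63, 198), locked at (50, -154, 75): push the handle from its +y side towards -y and down, through 77 degrees, till it lies about level. Open, the arm stands just in front of it up to 140 above the bench, so begin above that, 150 to 175 high.
- clamp_pad: black rubber tip, 18 mm diameter, of the sprung spindle at the end of the clamping arm. Origin: centre of its face. Locked, it presses on the profile's top at (50, 51) with about 42 N, and in coming down it nudges the profile up to 0.5 mm towards +y, onto the side pins.
- offcut: bystander: 80 x 30 x 30 mm offcut of aluminium profile, near the profile. Origin: on its underside.
- thin_profile: bystander: thin aluminium profile, 200 x 20 x 20 mm. Origin: on its underside.
- hex_key: bystander: small hex key lying on the fixture plate. Origin: on its underside.
- paper_cup: bystander: paper cup, 72 mm wide, 85 mm tall. Origin: on its underside.
- screwdriver: bystander: screwdriver lying on the bench. Origin: on its underside.
- tape_roll: bystander: roll of tape, 100 mm diameter, 19 mm tall. Origin: on its underside.
- corner_bracket: bystander: 28 mm cast aluminium corner bracket. Origin: on its underside.
Not all that is in view belongs to the job. What is shaped like the profile but brown is not meant.

How it is judged:
On the way:
1. the profile lies on the rests, pushed up to bear on the side pins and home against the end pin, with the clamp still open (x of profile in the frame of fixture between -0.0018 and 0.0018 m and ((y of stop_slide_c1 in the frame of profile between 0.0182 and 0.0214 m and y of stop_slide_c2 in the frame of profile between 0.0182 and 0.0214 m) or (y of stop_slide_c1 in the frame of profile between -0.0214 and -0.0182 m and y of stop_slide_c2 in the frame of profile between -0.0214 and -0.0182 m)) and contact force between profile and side_stop above 0.3 N and z of profile in the frame of fixture between 0.0345 and 0.0388 m and angle between the x axis of profile and the x axis of fixture, either way round below 0.022 rad and value of joint clamp_handle below 0.5 rad), for 0.2 s.
At the end, for the whole second after the job is handed in: the profile lies still on both rests, square within 0.022 rad, within 1.4 mm of bearing on the side pins and 1.8 mm of bearing on the end pin; the handle is past its dead point and down on its stop (joint above 2.03; stop 2.074); the pad presses on the profile with more than 20 N (x of profile in the frame of fixture between -0.0018 and 0.0018 m and ((y of stop_slide_c1 in the frame of profile between 0.0182 and 0.0214 m and y of stop_slide_c2 in the frame of profile between 0.0182 and 0.0214 m) or (y of stop_slide_c1 in the frame of profile between -0.0214 and -0.0182 m and y of stop_slide_c2 in the frame of profile between -0.0214 and -0.0182 m)) and z of profile in the frame of fixture between 0.0345 and 0.0388 m and angle between the x axis of profile and the x axis of fixture, either way round below 0.022 rad and value of joint clamp_handle above 2.03 rad and contact force between clamp_pad and profile above 20 N and linear speed of profile below 0.01 m/s); the robot touches nothing.
It fails at once if the profile is rammed into a locating pin: more than 35 N (contact force between profile and side_stop above 35 N or contact force between profile and end_pin above 35 N).
It fails at once if the handle is forced: pushed with more than 40 N (contact force between clamp_handle and anything else above 40 N).
It fails at once if another thing on the bench or the fixture is moved more than 15 mm (distance of any of offcut, thin_profile, hex_key, paper_cup, screwdriver, tape_roll, corner_bracket from where it was at the start of the episode above 0.015 m).
It also fails if it takes over 67 s, if anything falls off the work surface, if the arm or the gripper's body presses on something with over 40 N, if the wrist force passes 120 N, or if a joint passes its speed limit or range.

## Working session

There is one attempt and no reset: what is moved stays moved. The work goes in short steps, Python scripts to look and compute and a tool call to move; the robot and the scene stay as the last step left them, time stands still between calls to the robot, and variables do not carry over. Pictures are saved under pics/ and viewed, about 8 in all and at most 12, crops included, and the job is handed in when it is done.

Besides the shell and the picture viewer there is one more tool, called after "Emit:" by a JSON object that holds its "method" and its "body", one argument or row to a line. jog_arm: Moves the arm, as the interface text tells. Its arguments: {"type":"object","properties":{"steps":{"type":"array"},"squeeze":{"type":"number"}},"required":["steps"]}

```bash
mkdir -p pics; cat > h.py <<'E'
import numpy as np, cv2
from scipy.spatial.transform import Rotation as R
from rig import manip, imaging, job_done
def cal(c):
    k=imaging.get_calibration(c); o=np.array(k["orientation"],float)
    M=o if o.shape==(3,3) else R.from_rotvec(o).as_matrix() if o.size==3 else None
    return np.array(k["camera_matrix"]),np.array(k["origin"]),M
def at_z(c,uv,z):
    K,o,M=cal(c); d=M@np.linalg.solve(K,[uv[0],uv[1],1.]); return o+d*(z-o[2])/d[2]
def cloud(c,dep):
    K,o,M=cal(c); v,u=np.mgrid[:dep.shape[0],:dep.shape[1]]
    p=np.stack([u,v,np.ones_like(u)],-1)@np.linalg.inv(K).T*dep[...,None]
    return p@M.T+o
E
python3 - <<'E'
from h import *
for c in("top","side"):
    k=imaging.get_calibration(c); print(c,k)
    im,d=imaging.snapshot(c); cv2.imwrite(f"pics/{c}0.png",im[...,::-1]); np.save(f"{c}0.npy",d)
    for l in("profile","fixture","offcut","thin_profile","side_stop","end_pin","clamp_base","rests","handle_end","handle_root"):
        print(l,[(np.round(r["uv"]).tolist(),round(r["score"],2)) for r in imaging.mark_of(c,l)[:4]])
print(manip.state())
E
```

```text
top {'camera_matrix': array([[531.15970106,   0.        , 285.50685447],
       [  0.        , 531.15970106, 206.66719709],
       [  0.        ,   0.        ,   1.        ]]), 'origin': array([ 0.37980914, -0.00395541,  1.47258274]), 'orientation': array([-2.21599541,  2.15268774, -0.08147941])}
profile [([194.0, 288.0], 0.9), ([222.0, 217.0], 0.81), ([382.0, 275.0], 0.73)]
fixture [([301.0, 189.0], 0.76), ([164.0, 195.0], 0.28)]
offcut [([167.0, 194.0], 0.82)]
thin_profile [([143.0, 165.0], 0.9)]
side_stop [([267.0, 195.0], 0.55)]
end_pin [([275.0, 155.0], 0.53), ([143.0, 164.0], 0.5)]
clamp_base [([298.0, 168.0], 0.81), ([324.0, 207.0], 0.19)]
rests [([284.0, 192.0], 0.93), ([299.0, 167.0], 0.52)]
handle_end [([293.0, 163.0], 0.58), ([323.0, 152.0], 0.57)]
handle_root [([298.0, 170.0], 0.73), ([317.0, 160.0], 0.54)]
side {'camera_matrix': array([[483.89683395,   0.        , 288.66095288],
       [  0.        , 483.89683395, 205.50040248],
       [  0.        ,   0.        ,   1.        ]]), 'origin': array([0.21986627, 0.8795857 , 0.71915176]), 'orientation': array([-0.34600191,  
[... 561 characters left out ...]
.0], 0.28)]
handle_root [([236.0, 190.0], 0.84)]
{'clock': 1.1, 'q': array([-1.24297471e+00,  8.68802564e-02,  1.75903123e-01,  1.65980171e+00,
        4.40574954e-07,  1.57080237e+00]), 'joint_vel': array([ 0.00092795,  0.00110019, -0.00072011, -0.00042861, -0.00031609,
       -0.00043616]), 'tau': array([-4.92338804e-04, -5.20103931e+01,  4.64871740e+01,  1.50946213e-03,
       -8.70391682e-05, -5.50578488e-05]), 'position': array([ 0.17708865, -0.52070657,  0.23129663]), 'tcp_rot': array([ 2.55414326e+00, -1.82917874e+00,  2.27322661e-05]), 'force': array([ 0.2281003 , -0.27696361, -0.06224829]), 'wrist_torque': array([ 0.01089791,  0.00452691, -0.0696217 ]), 'width': 0.08564950856371258}
```

```bash
python3 - <<'E'
import cv2,numpy as np
a=cv2.imread("pics/top0.png")
c=cv2.resize(a[110:340,110:420],(800,594),interpolation=cv2.INTER_CUBIC); cv2.imwrite("pics/top0c.png",c)
E
```

```text
(no output)
```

View pics/top0c.png

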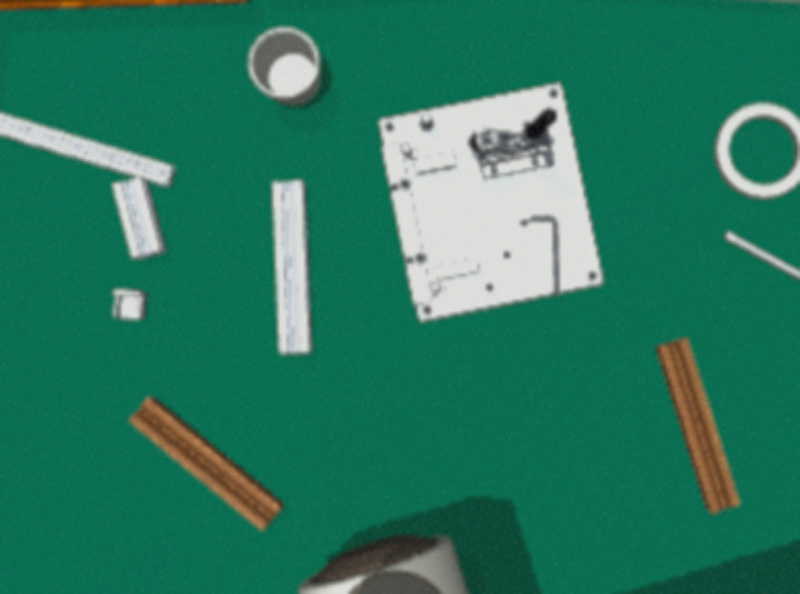

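View pics/side0.png

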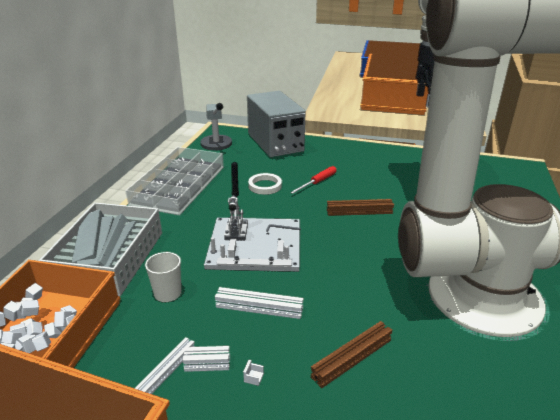

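Top view: silver candidates are the bar at (222,217), the offcut at (163,194) and the thin bar at (143,165); brown bars at (190,290) and (381,275) are decoys. The silver bar at (222,217) is the profile. The fixture is at about (300,190) with the clamp on its far right. Next I measure both poses.

```bash
cat > m.py <<'E'
from h import *
im=cv2.imread("pics/top0.png"); d=np.load("top0.npy"); P=cloud("top",d)
hsv=cv2.cvtColor(im,cv2.COLOR_BGR2HSV); 
m=((hsv[...,1]<90)&(hsv[...,2]>110)).astype(np.uint8)
n,lab,st,ce=cv2.connectedComponentsWithStats(m)
def comp(uv):
    r=lab[uv[1]-3:uv[1]+4,uv[0]-3:uv[0]+4]; return np.bincount(r[r>0]).argmax()
for nm,uv,z in(("profile",(222,217),.03),("fixture",(290,205),.015)):
    k=(lab==comp(uv)).astype(np.uint8)
    q=P[k>0]; print(nm,k.sum(),"z pct",np.percentile(q[:,2],[5,25,50,75,95]).round(4))
    cn=max(cv2.findContours(k,cv2.RETR_EXTERNAL,cv2.CHAIN_APPROX_NONE)[0],key=cv2.contourArea)
    w=np.array([at_z("top",c[0],z)[:2] for c in cn],np.float32)
    r=cv2.minAreaRect(w*1000); print(r, cv2.boxPoints(r).round(0).tolist())
for l,uv,z in(("end",(275,155),.055),("base",(298,168),.027),("stop",(267,195),.015),("fix",(301,189),0)): print(l,at_z("top",uv,z))
for l,uv,z in(("end",(217,253),.015),("base",(236,235),.027),("fix",(254,245),0),("hroot",(236,190),.119),("hend",(234,163),.198)): print("side",l,at_z("side",uv,z))
E
python3 m.py
```

```text
profile 877 z pct [0.0005 0.024  0.0282 0.031  0.0339]
((464.8224182128906, 167.4434356689453), (183.14370727539062, 35.39599609375), 4.586965084075928) [[372.0, 178.0], [375.0, 142.0], [558.0, 157.0], [555.0, 192.0]]
fixture 5780 z pct [0.0087 0.0134 0.0161 0.0195 0.039 ]
((540.9243774414062, -40.38026428222656), (224.03114318847656, 205.69273376464844), 13.299013137817383) [[408.0, 34.0], [456.0, -166.0], [674.0, -115.0], [626.0, 85.0]]
end [0.62280248 0.02824022 0.055     ]
base [ 0.59344383 -0.0352931   0.027     ]
stop [0.51773961 0.04780662 0.015     ]
fix [ 0.5387021  -0.04583897  0.        ]
side end [0.60925354 0.03526111 0.015     ]
side base [ 0.58475638 -0.03041526  0.027     ]
side fix [ 0.54133555 -0.03748439  0.        ]
side hroot [ 0.60180923 -0.09004231  0.119     ]
side hend [ 0.5997174  -0.08133322  0.198     ]
```

Emit:
{"method": "jog_arm", "body": {
  "steps": [
    [1, [1.7, 4.6, 0], 0],
    [1, [1.7, 4.6, 0], 0],
    [1, [1.7, 4.6, 0], 0],
    [1, [1.7, 4.6, 0], 0],
    [1, [1.7, 4.6, 0], 0]
  ]
}}

```text
clock: 1.6
position: [0.2612, -0.2883, 0.2274]
tcp_rot: [-2.545, 1.838, 0.005]
force: [1.5, -0.1, 0.7]
width: 0.0856
```

```bash
python3 -c "
from h import *
s=manip.state();print(s['clock'],s['q'].round(3),s['position'],s['tcp_rot'])"
```

```text
1.6 [-8.360e-01 -2.920e-01 -1.790e-01  1.687e+00  1.000e-03  1.986e+00] [ 0.26120982 -0.2883341   0.2274014 ] [-2.54507503  1.83848545  0.0052328 ]
```

Emit:
{"method": "jog_arm", "body": {
  "steps": [
    [1, [1.7, 4.5, 0], 8.5],
    [1, [1.7, 4.5, 0], 8.5],
    [1, [1.7, 4.5, 0], 8.5],
    [1, [1.7, 4.5, 0], 8.5],
    [1, [1.7, 4.5, 0], 8.5],
    [1, [1.7, 4.5, 0], 8.5],
    [1, [1.7, 4.5, 0], 8.5],
    [1, [1.7, 4.5, 0], 8.5],
    [1, [1.7, 4.5, 0], 8.5],
    [1, [1.7, 4.5, 0], 8.5]
  ]
}}

```text
clock: 2.6
position: [0.4321, 0.1811, 0.2303]
tcp_rot: [-3.113, -0.395, -0.012]
force: [1.1, -0.4, 0.3]
width: 0.0852
```

Emit:
{"method": "jog_arm", "body": {
  "steps": [
    [1, [0, 0, 0], 8.5],
    [1, [0, 0, 0], 8.5],
    [1, [0, 0, 0], 8.5],
    [1, [0, 0, 0], 8.5],
    [1, [0, 0, 0], 8.5],
    [1, [0, 0, 0], 8.5],
    [1, [0, 0, 0], 8.5],
    [1, [0, 0, 0], 8.5]
  ]
}}

```text
clock: 3.4
position: [0.4328, 0.1885, 0.2281]
tcp_rot: [-2.345, -2.081, -0.002]
force: [0.2, 0.8, -0.2]
width: 0.0855
```

```bash
cat >> h.py <<'E'
def st():
    s=manip.state(); M=R.from_rotvec(s['tcp_rot']).as_matrix()
    print(round(s['clock'],2),'p',(s['position']*1000).round(1),'yaw',np.degrees(np.arctan2(M[1,0],M[0,0])).round(2),'tilt',M[:2,2].round(3),'F',s['force'].round(1),'T',s['wrist_torque'].round(2),'w',round(s['width']*1000,1),'q',s['q'].round(2)); return s
E
python3 -c "
from h import *
st()"
```

```text
3.4 p [432.8 188.5 228.1] yaw 83.18 tilt [-0.003  0.005] F [ 0.2  0.8 -0.2] T [-0.03 -0.02  0.03] w 85.5 q [ 0.41 -0.1  -0.02  1.66  0.01  0.53]
```

Emit:
{"method": "jog_arm", "body": {
  "steps": [
    [1, [-0.3, -1.1, -2], 6],
    [1, [0, -0.9, -4], 5.4],
    [1, [0, 0, -4], 0],
    [1, [0, 0, -4], 0],
    [1, [0, 0, -3], 0],
    [1, [0, 0, 0], 0]
  ]
}}

```text
clock: 4.0
position: [0.4294, 0.1677, 0.0541]
tcp_rot: [-2.111, -2.321, -0.008]
force: [0.8, 0.1, 0.3]
width: 0.0856
```

```bash
python3 - <<'E'
from h import *
st()
im,d=imaging.snapshot("side"); cv2.imwrite("pics/s1.png",cv2.resize(im[200:380,150:390,::-1],(800,600),interpolation=cv2.INTER_CUBIC))
E
```

```text
4.0 p [429.4 167.7  54.1] yaw 95.42 tilt [-0.     0.007] F [0.8 0.1 0.3] T [ 0.03  0.03 -0.03] w 85.6 q [ 0.37 -0.12 -0.37  1.32  0.01  0.27]
```

View pics/s1.png

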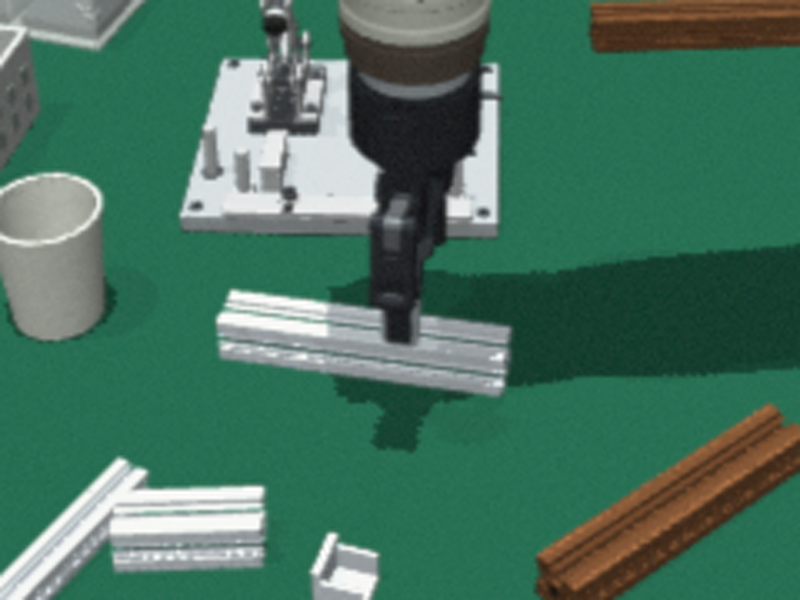

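The crop shows the bar (218–510, 290–395) with the fingers straddling its near half. Descend and grip.

Emit:
{"method": "jog_arm", "body": {
  "steps": [
    [1, [0, 0, -3], -0.8],
    [1, [0, 0, -1.7], 0],
    [1, [0, 0, 0], 0],
    [-1, [0, 0, 0], 0],
    [-1, [0, 0, 0], 0],
    [-1, [0, 0, 0], 0],
    [-1, [0, 0, 0], 0],
    [-1, [0, 0, 0], 0],
    [-1, [0, 0, 0], 0]
  ],
  "squeeze": 45
}}

```text
clock: 4.95
position: [0.4375, 0.1709, 0.0225]
tcp_rot: [2.127, 2.306, 0.035]
force: [-0.4, 1.0, -1.5]
width: 0.0285
```

```bash
python3 -c "
from h import *
st()"
```

```text
4.95 p [437.5 170.9  22.5] yaw 94.61 tilt [0.018 0.014] F [-0.4  1.  -1.5] T [-0.02  0.07  0.02] w 28.5 q [ 0.37 -0.11 -0.42  1.23  0.01  0.29]
```

```bash
python3 - <<'E'
from h import *
im,d=imaging.snapshot("side"); cv2.imwrite("pics/s2.png",cv2.resize(im[230:335,200:340,::-1],(800,600),interpolation=cv2.INTER_CUBIC))
E
```

```text
(no output)
```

View pics/s2.png

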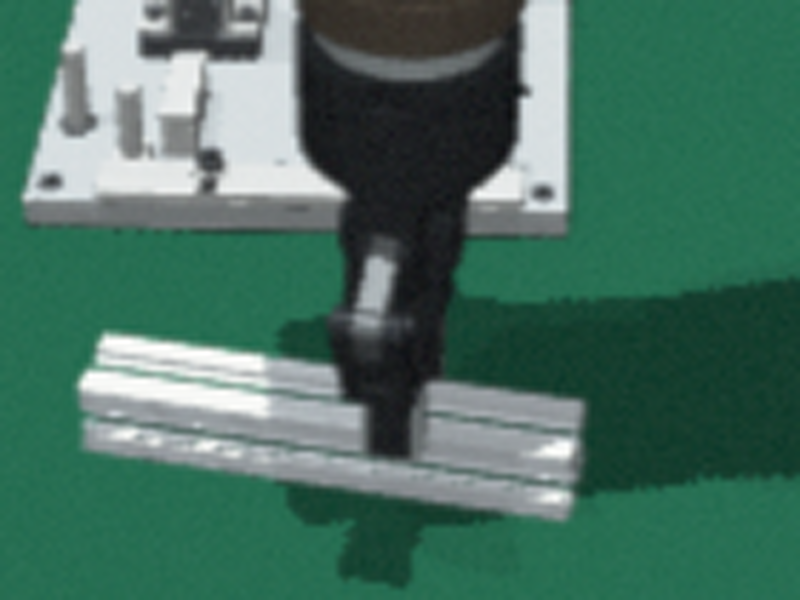

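Emit:
{"method": "jog_arm", "body": {
  "steps": [
    [-1, [0, 0, 0], 0],
    [-1, [0, 0, 2], 0],
    [-1, [0, 0, 0], 0],
    [-1, [0, 0, 0], 0]
  ]
}}

```text
clock: 5.4
position: [0.4364, 0.1706, 0.041]
tcp_rot: [2.128, 2.307, 0.031]
force: [-0.2, 0.8, -1.5]
width: 0.0284
```

```bash
python3 -c "
from h import *
st()"
```

```text
5.4 p [436.4 170.6  41. ] yaw 94.61 tilt [0.015 0.013] F [-0.2  0.8 -1.5] T [-0.03  0.07 -0.04] w 28.4 q [ 0.37 -0.12 -0.39  1.27  0.01  0.29]
```

Emit:
{"method": "jog_arm", "body": {
  "steps": [
    [-1, [0, 0, 3], 0],
    [-1, [0, 0, 3], 0],
    [-1, [0, 0, 0], 0],
    [-1, [0, 0, 0], 0]
  ]
}}

```text
clock: 5.8
position: [0.4347, 0.17, 0.0983]
tcp_rot: [2.13, 2.309, 0.024]
force: [-0.5, -0.0, -2.7]
width: 0.0284
```

```bash
cat > bar.py <<'E'
from h import *
import sys
def bar(tag,show=False):
    s=st(); res={}
    for c in("top","side"):
        im,d=imaging.snapshot(c); cv2.imwrite(f"pics/{tag}_{c}.png",im[...,::-1]); P=cloud(c,d)
        p0=s['position']; M=R.from_rotvec(s['tcp_rot']).as_matrix()
        yv=M[:2,0]; xv=np.array([yv[1],-yv[0]]); 
        q=P[...,:2]-p0[:2]; a=q@xv; b=q@yv; z=P[...,2]
        hsv=cv2.cvtColor(im,cv2.COLOR_RGB2HSV); sil=(hsv[...,1]<70)&(hsv[...,2]>90)
        k=sil&(a>-90)&(abs(b)<.03)&(z>p0[2]-.04)&(z<p0[2]+.02)&(d>0)&((a>.02)|(a<-.02))&(abs(a)<.16)
        a,b,z=a[k],b[k],z[k]
        print(c,k.sum(),'a',np.percentile(a,[1,5,50,95,99]).round(4),'b',np.percentile(b,[2,50,98]).round(4),'z',np.percentile(z,[2,10,50,90,98]).round(4))
        if c=="top":
            t=abs(b)<.012; A=np.c_[a[t],np.ones(t.sum())]; print('top z slope',np.linalg.lstsq(A,z[t],rcond=None)[0],'b slope',np.polyfit(a,b,1))
bar(sys.argv[1])
E
python3 bar.py b1
python3 - <<'E'
import cv2
a=cv2.imread("pics/b1_side.png")[180:330,180:380]; cv2.imwrite("pics/b1c.png",cv2.resize(a,(800,600),interpolation=cv2.INTER_CUBIC))
E
```

```text
5.8 p [434.7 170.   98.3] yaw 94.62 tilt [0.01  0.011] F [-0.5 -0.  -2.7] T [ 0.02  0.07 -0.03] w 28.4 q [ 0.37 -0.14 -0.3   1.39  0.01  0.29]
top 195 a [0.054  0.0621 0.0971 0.115  0.1171] b [-0.016  -0.0084  0.012 ] z [0.079  0.0843 0.1034 0.1083 0.1097]
top z slope [-0.03028914  0.10657532] b slope [ 0.23218926 -0.02808238]
side 1407 a [-0.0628 -0.0581  0.0444  0.109   0.1151] b [-0.0138  0.012   0.0177] z [0.0753 0.0797 0.1004 0.105  0.1061]
```

View pics/b1c.png

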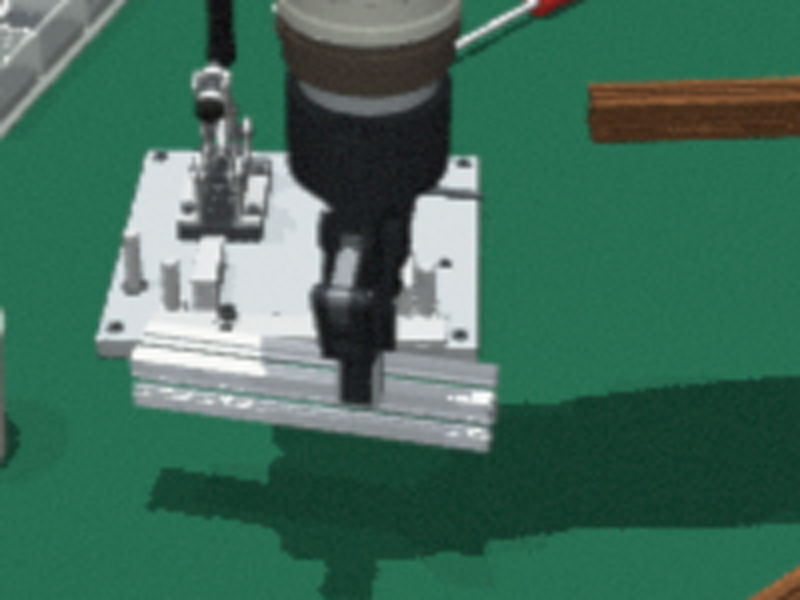

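Emit:
{"method": "jog_arm", "body": {
  "steps": [
    [-1, [1.0, -2.0, 0.5], 1.7],
    [-1, [1.3, -3.5, 0.5], 1.7],
    [-1, [1.3, -4.0, 0], 1.7],
    [-1, [1.3, -4.0, 0], 1.7],
    [-1, [1.0, -2.5, 0], 1.7],
    [-1, [0.5, -1.3, 0], 0],
    [-1, [0, 0, 0], 0],
    [-1, [0, 0, 0], 0]
  ]
}}

```text
clock: 6.7
position: [0.4957, -0.0099, 0.0974]
tcp_rot: [-1.937, -2.46, -0.008]
force: [-0.9, -0.2, -2.0]
width: 0.0282
```

```bash
python3 bar.py b2
```

```text
6.7 p [495.7  -9.9  97.4] yaw 103.59 tilt [-0.005  0.011] F [-0.9 -0.2 -2. ] T [0.02 0.01 0.03] w 28.2 q [-0.03 -0.05 -0.22  1.4   0.01 -0.26]Traceback (most recent call last):
  File "bar.py", line 16, in <module>
    bar(sys.argv[1])
    ~~~^^^^^^^^^^^^^
  File "bar.py", line 13, in bar
    print(c,k.sum(),'a',np.percentile(a,[1,5,50,95,99]).round(4),'b',np.percentile(b,[2,50,98]).round(4),'z',np.percentile(z,[2,10,50,90,98]).round(4))
                        ~~~~~~~~~~~~~^^^^^^^^^^^^^^^^^^
    return _quantile_unchecked(
        a, q, axis, out, overwrite_input, method, keepdims, weights)
    return _ureduce(a,
                    func=_quantile_ureduce_func,
    ...<5 lines>...
                    overwrite_input=overwrite_input,
                    method=method)
    r = func(a, **kwargs)
    result = _quantile(arr,
                       quantiles=q,
    ...<2 lines>...
                       out=out,
                       weights=wgt)
    slices_having_nans = np.isnan(arr[-1, ...])
                                  ~~~^^^^^^^^^
IndexError: index -1 is out of bounds for axis 0 with size 0
```

```bash
sed -i 's/for c in("top","side")/for c in("side",)/' bar.py; python3 bar.py b2
python3 - <<'E'
import cv2
a=cv2.imread("pics/b2_side.png")[170:290,190:350]; cv2.imwrite("pics/b2c.png",cv2.resize(a,(800,600),interpolation=cv2.INTER_CUBIC))
E
```

```text
6.75 p [495.6  -9.6  97.4] yaw 103.62 tilt [-0.005  0.011] F [ 0.1 -1.2 -2. ] T [-0.1   0.09 -0.01] w 28.3 q [-0.03 -0.05 -0.22  1.4   0.01 -0.26]
side 1092 a [-0.0625 -0.0561  0.047   0.1102  0.1159] b [-0.0127  0.012   0.0181] z [0.0726 0.0768 0.0965 0.1036 0.1055]
```

View pics/b2c.png

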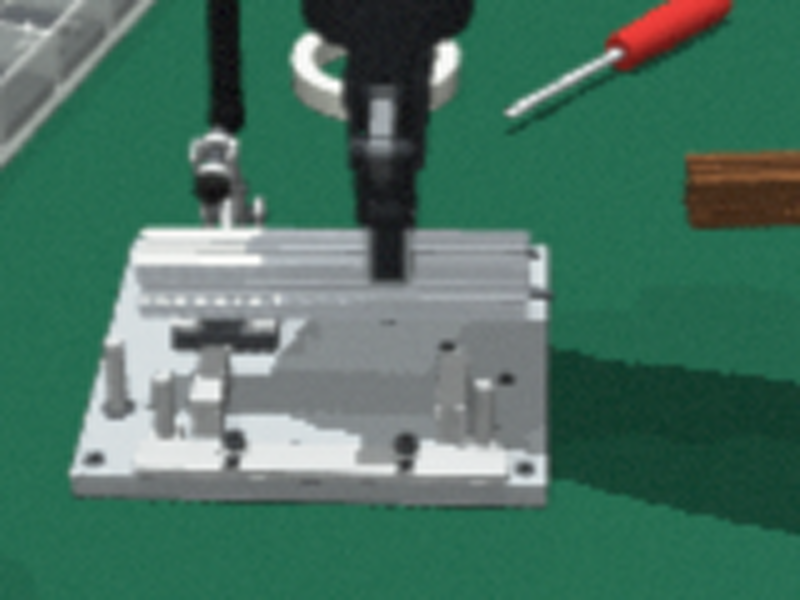

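```bash
python3 - <<'E'
from h import *
th=np.radians(13.25);c=np.array([.541,-.0403]);A=np.array([[np.cos(th),np.sin(th)],[-np.sin(th),np.cos(th)]])
for n,uv,z in(("end top",(213,239),.055),("s1 top",(222.4,245.8),.055),("s2 top",(286.6,246.8),.055),("end foot",(213.4,251.2),.015),("s1 foot",(222.4,257),.021),("s2 foot",(286.6,257.6),.021),("c++",(207.5,261),.0),("cornerN",(190+72/5,170+475/5),.015),("cornerR",(190+546/5,170+480/5),.015),("scr1",(190+233/5,170+440/5),.021),("scr2",(190+404/5,170+443/5),.021)):
    w=at_z("side",uv,z)[:2]; print(n,w.round(4),(A@(w-c)*1000).round(1))
E
```

```text
end top [0.6161 0.0359] [90.5 56.9]
s1 top [0.5853 0.0548] [65.  82.4]
s2 top [0.4429 0.0193] [-81.8  80.5]
end foot [0.6201 0.031 ] [93.4 51.3]
s1 foot [0.5882 0.0533] [67.4 80.3]
s2 foot [0.4436 0.0158] [-82.   76.9]
c++ [0.6276 0.0522] [105.5  70.2]
cornerN [0.6202 0.085 ] [105.8 103.8]
cornerR [0.4096 0.0307] [-111.6   99.2]
scr1 [0.5551 0.0481] [34.  82.8]
scr2 [0.478  0.0291] [-45.5  82. ]
```

Emit:
{"method": "jog_arm", "body": {
  "steps": [
    [-1, [0.3, 0.4, -1], 0],
    [-1, [0, 0, -1], 0],
    [-1, [0, 0, -0.8], 0],
    [-1, [0, 0, -0.4], 0],
    [-1, [0, 0, 0], 0]
  ]
}}

```text
clock: 7.3
position: [0.4978, -0.0022, 0.0619]
tcp_rot: [-1.929, -2.465, -0.008]
force: [0.5, 0.4, -2.6]
width: 0.0287
```

```bash
python3 bar.py b3
```

```text
7.3 p [497.8  -2.2  61.9] yaw 103.89 tilt [-0.006  0.011] F [ 0.5  0.4 -2.6] T [ 0.01  0.01 -0.  ] w 28.7 q [-0.01 -0.03 -0.27  1.34  0.01 -0.25]
side 1228 a [-0.0624 -0.0556  0.0491  0.1152  0.129 ] b [-0.0139  0.012   0.0274] z [0.0258 0.0365 0.0589 0.0679 0.0702]
```

Emit:
{"method": "jog_arm", "body": {
  "steps": [
    [-1, [0, 0, -0.15], 0],
    [-1, [0, 0, -0.1], 0],
    [-1, [0, 0, 0], 0]
  ]
}}

```text
clock: 7.65
position: [0.4985, -0.0023, 0.0605]
tcp_rot: [-1.931, -2.466, -0.01]
force: [0.1, 0.9, -0.5]
width: 0.0288
```

Emit:
{"method": "jog_arm", "body": {
  "steps": [
    [-1, [0, 0, -0.1], 0],
    [-1, [0, 0, 0], 0]
  ]
}}

```text
clock: 7.85
position: [0.4987, -0.0023, 0.06]
tcp_rot: [-1.931, -2.466, -0.011]
force: [-0.5, 0.7, -0.9]
width: 0.0284
```

Emit:
{"method": "jog_arm", "body": {
  "steps": [
    [-1, [0, 0, -0.1], 0],
    [-1, [0, 0, 0], 0],
    [-1, [-0.02, 0.1, 0], 0],
    [-1, [-0.02, 0.1, 0], 0]
  ]
}}

```text
clock: 8.25
position: [0.4989, -0.0007, 0.0596]
tcp_rot: [-1.933, -2.467, -0.011]
force: [0.3, -1.5, -0.4]
width: 0.0283
```

Emit:
{"method": "jog_arm", "body": {
  "steps": [
    [-1, [-0.02, 0.1, 0], 0],
    [-1, [-0.02, 0.1, 0], 0],
    [-1, [-0.02, 0.1, 0], 0]
  ]
}}

```text
clock: 8.55
position: [0.4985, 0.0025, 0.0597]
tcp_rot: [-1.934, -2.467, -0.011]
force: [-0.1, -1.3, -0.1]
width: 0.0287
```

```bash
python3 -c "
from h import *
st()"
```

```text
8.55 p [498.5   2.5  59.7] yaw 103.82 tilt [-0.001  0.01 ] F [-0.1 -1.3 -0.1] T [-0.23 -0.12 -0.04] w 28.7 q [-0.   -0.03 -0.28  1.33  0.01 -0.24]
```

Emit:
{"method": "jog_arm", "body": {
  "steps": [
    [-1, [-0.02, 0.1, 0], 0],
    [-1, [-0.02, 0.1, 0], 0],
    [-1, [-0.02, 0.1, 0], 0]
  ]
}}

```text
clock: 8.85
position: [0.498, 0.0054, 0.0597]
tcp_rot: [-1.934, -2.468, -0.01]
force: [2.5, -6.3, -1.1]
width: 0.0288
```

Emit:
{"method": "jog_arm", "body": {
  "steps": [
    [-1, [-0.02, 0.1, 0], 0],
    [-1, [-0.02, 0.1, 0], 0]
  ]
}}

```text
clock: 9.05
position: [0.498, 0.0056, 0.0598]
tcp_rot: [-1.937, -2.471, -0.005]
force: [1.0, -7.6, -1.1]
width: 0.0289
```

Emit:
{"method": "jog_arm", "body": {
  "steps": [
    [-1, [-0.02, 0.1, 0], 0],
    [-1, [-0.02, 0.1, 0], 0]
  ]
}}

```text
clock: 9.25
position: [0.498, 0.0057, 0.0599]
tcp_rot: [1.938, 2.471, 0.0]
force: [2.0, -7.3, 0.0]
width: 0.0288
```

```bash
python3 -c "
from h import *
st()"
```

```text
9.25 p [498.    5.7  59.9] yaw 103.8 tilt [ 0.001 -0.001] F [ 2.  -7.3  0. ] T [-1.6  -0.32  0.37] w 28.8 q [ 0.01 -0.03 -0.28  1.32 -0.   -0.23]
```

Emit:
{"method": "jog_arm", "body": {
  "steps": [
    [-1, [-0.02, 0.07, 0], 0.4],
    [-1, [-0.02, 0.07, 0], 0.4],
    [-1, [-0.02, 0.07, 0], 0]
  ]
}}

```text
clock: 9.55
position: [0.498, 0.0058, 0.0599]
tcp_rot: [1.919, 2.48, -0.005]
force: [2.5, -5.5, -1.7]
width: 0.0282
```

```bash
python3 -c "
from h import *
st()"
```

```text
9.55 p [498.    5.8  59.9] yaw 104.55 tilt [ 0.002 -0.006] F [ 2.5 -5.5 -1.7] T [-1.2  -0.37 -0.16] w 28.2 q [ 0.01 -0.04 -0.28  1.32 -0.01 -0.24]
```

Emit:
{"method": "jog_arm", "body": {
  "steps": [
    [-1, [0.1, 0.05, 0], 0],
    [-1, [0.1, 0.05, 0], 0],
    [-1, [0.1, 0.05, 0], 0]
  ]
}}

```text
clock: 9.85
position: [0.4999, 0.0062, 0.0597]
tcp_rot: [1.92, 2.48, -0.01]
force: [-2.7, -4.6, 1.0]
width: 0.0285
```

```bash
python3 -c "
from h import *
st()"
```

```text
9.85 p [499.9   6.2  59.7] yaw 104.49 tilt [ 0.    -0.008] F [-2.7 -4.6  1. ] T [-1.07  0.42 -0.09] w 28.5 q [ 0.02 -0.03 -0.27  1.33 -0.01 -0.24]
```

Emit:
{"method": "jog_arm", "body": {
  "steps": [
    [-1, [0.1, 0.05, 0], 0],
    [-1, [0.1, 0.05, 0], 0]
  ]
}}

```text
clock: 10.05
position: [0.5013, 0.0065, 0.0597]
tcp_rot: [1.921, 2.479, -0.014]
force: [-2.9, -5.0, 2.6]
width: 0.0286
```

Emit:
{"method": "jog_arm", "body": {
  "steps": [
    [-1, [0.1, 0.05, 0], 0],
    [-1, [0.1, 0.05, 0], 0]
  ]
}}

```text
clock: 10.25
position: [0.5017, 0.0067, 0.0597]
tcp_rot: [1.923, 2.48, -0.02]
force: [-7.8, -6.5, 4.4]
width: 0.0285
```

Emit:
{"method": "jog_arm", "body": {
  "steps": [
    [-1, [0.1, 0.05, 0], 0],
    [-1, [0.1, 0.05, 0], 0]
  ]
}}

```text
clock: 10.45
position: [0.5017, 0.0067, 0.0597]
tcp_rot: [1.925, 2.481, -0.027]
force: [-6.6, -6.1, 4.3]
width: 0.0288
```

```bash
python3 -c "
from h import *
st()"
```

```text
10.45 p [501.7   6.7  59.7] yaw 104.39 tilt [-0.009 -0.015] F [-6.6 -6.1  4.3] T [-1.18  1.18  0.02] w 28.8 q [ 0.02 -0.01 -0.26  1.33 -0.01 -0.23]
```

Emit:
{"method": "jog_arm", "body": {
  "steps": [
    [-1, [0.04, 0.07, 0], 0],
    [-1, [0.04, 0.07, 0], 0],
    [-1, [0.04, 0.07, 0], 0],
    [-1, [0.03, 0.05, 0], 0],
    [-1, [0.01, 0.03, 0], 0]
  ]
}}

```text
clock: 10.95
position: [0.5016, 0.0067, 0.0598]
tcp_rot: [1.926, 2.478, -0.039]
force: [-1.1, -3.9, 0.4]
width: 0.0286
```

```bash
python3 bar.py b4; python3 - <<'E'
import cv2
a=cv2.imread("pics/b4_side.png")[170:290,190:350]; cv2.imwrite("pics/b4c.png",cv2.resize(a,(800,600),interpolation=cv2.INTER_CUBIC))
E
```

```text
10.95 p [501.6   6.7  59.8] yaw 104.31 tilt [-0.013 -0.021] F [-1.1 -3.9  0.4] T [-0.88 -0.11  0.05] w 28.6 q [ 0.03 -0.01 -0.26  1.34 -0.02 -0.22]
side 1264 a [-0.0613 -0.0549  0.0492  0.1132  0.1234] b [-0.0134  0.0126  0.0262] z [0.0218 0.0339 0.0574 0.0661 0.0673]
```

View pics/b4c.png

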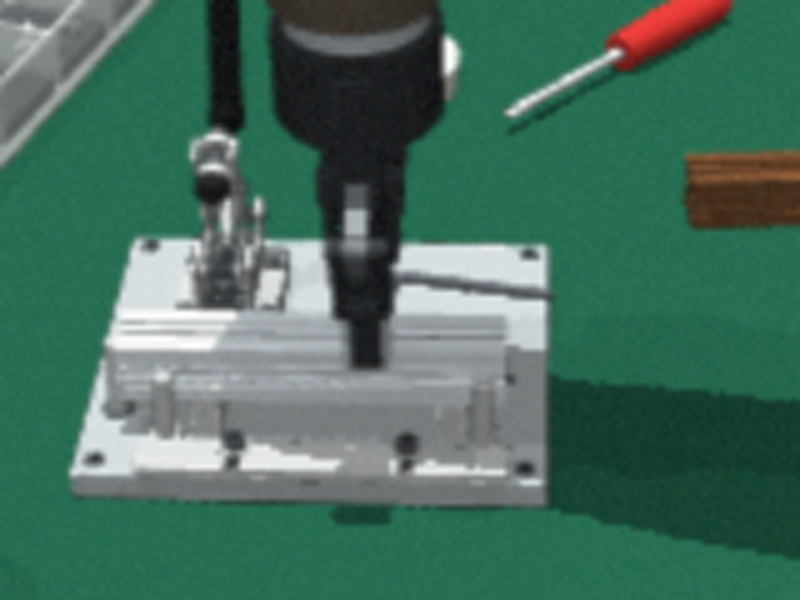

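The bar bears on both side pins (crop 162,400 and 483,405) and on the end pin (115,375). Release now.

Emit:
{"method": "jog_arm", "body": {
  "steps": [
    [-1, [0.0, 0.03, 0], 0],
    [0.2, [0, 0, 0], 0],
    [0.2, [0, 0, 0], 0],
    [0.2, [0, 0, 0], 0],
    [0.2, [0, 0, 0], 0],
    [0.2, [0, 0, 0], 0]
  ]
}}

```text
clock: 11.6
position: [0.502, 0.0083, 0.0599]
tcp_rot: [1.925, 2.48, -0.036]
force: [0.2, 0.6, 0.3]
width: 0.0511
```

```bash
python3 -c "
from h import *
st()"
```

```text
11.6 p [502.    8.3  59.9] yaw 104.39 tilt [-0.013 -0.019] F [0.2 0.6 0.3] T [ 0.03 -0.03 -0.04] w 51.1 q [ 0.03 -0.01 -0.26  1.34 -0.02 -0.22]
```

Emit:
{"method": "jog_arm", "body": {
  "steps": [
    [0.2, [0, 0, 2], 0],
    [0.2, [0, 0, 4], 0],
    [0.2, [0, 0, 4.5], 0],
    [-1, [0, 0, 4.0], 0],
    [-1, [0, 0, 0], 0],
    [-1, [0, 0, 0], 0]
  ]
}}

```text
clock: 12.2
position: [0.4997, 0.0087, 0.2089]
tcp_rot: [-1.924, -2.481, 0.038]
force: [0.4, 0.1, -0.4]
width: 0.008
```

```bash
python3 - <<'E'
from h import *
st()
im,d=imaging.snapshot("side"); cv2.imwrite("pics/s5.png",cv2.resize(im[170:290,190:350,::-1],(800,600),interpolation=cv2.INTER_CUBIC))
E
```

```text
12.2 p [499.7   8.7 208.9] yaw 104.42 tilt [-0.016 -0.018] F [ 0.4  0.1 -0.4] T [ 0.05 -0.02 -0.03] w 8.0 q [ 0.03 -0.02  0.02  1.63 -0.02 -0.22]
```

View pics/s5.png

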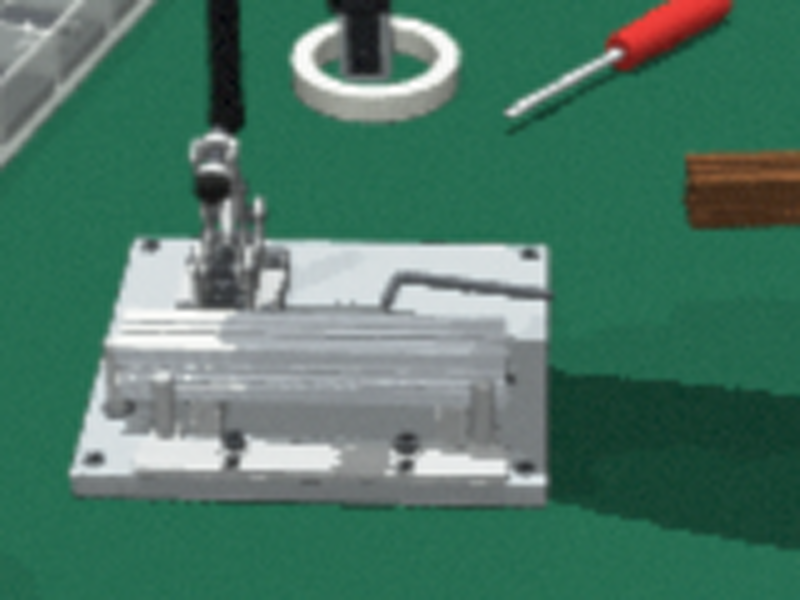

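The bar sits unchanged on the pins after release. Next, the handle: move in front of it, above the raised arm.

Emit:
{"method": "jog_arm", "body": {
  "steps": [
    [-1, [3.2, -1.9, 0], 0],
    [-1, [3.2, -1.9, 0], 0],
    [-1, [2.5, -1.5, 0], 0],
    [-1, [0, 0, 0], 0],
    [-1, [0, 0, -2], 0],
    [-1, [0, 0, -1], 0],
    [-1, [0, 0, 0], 0]
  ]
}}

```text
clock: 12.95
position: [0.5883, -0.0454, 0.1698]
tcp_rot: [-1.917, -2.475, 0.046]
force: [-0.1, -0.4, 0.5]
width: 0.0001
```

```bash
cat >> h.py <<'E'
def fx(): 
    s=st(); th=np.radians(14.35); d=s['position'][:2]-[.541,-.040]
    A=np.array([[np.cos(th),np.sin(th)],[-np.sin(th),np.cos(th)]]); print('fixture mm',(A@d*1000).round(1),'F',(A@s['force'][:2]).round(1))
E
python3 -c "
from h import *
fx()
im,d=imaging.snapshot('side'); cv2.imwrite('pics/s6.png',cv2.resize(im[120:270,180:380,::-1],(800,600),interpolation=cv2.INTER_CUBIC))"
```

```text
12.95 p [588.3 -45.4 169.8] yaw 104.49 tilt [-0.026 -0.017] F [-0.1 -0.4  0.5] T [0.07 0.04 0.1 ] w 0.1 q [-0.07  0.2   0.18  1.58 -0.02 -0.32]
fixture mm [ 44.5 -16.9] F [-0.2 -0.4]
```

View pics/s6.png

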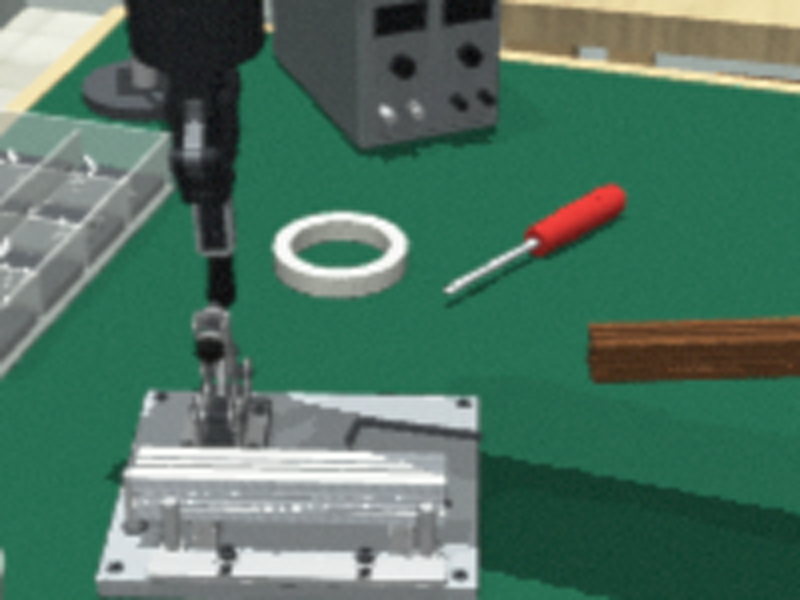

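Emit:
{"method": "jog_arm", "body": {
  "steps": [
    [-1, [0.65, -0.85, 0], 0],
    [-1, [0, 0, 0], 0],
    [-1, [0.07, -0.3, 0], 0],
    [-1, [0.07, -0.3, 0], 0]
  ]
}}

```text
clock: 13.4
position: [0.597, -0.0602, 0.1732]
tcp_rot: [-1.917, -2.479, 0.043]
force: [0.8, 0.0, 0.5]
width: 0.0003
```

```bash
python3 -c "
from h import *
fx()"
```

```text
13.4 p [597.  -60.2 173.2] yaw 104.57 tilt [-0.023 -0.017] F [0.8 0.  0.5] T [-0.01 -0.05 -0.  ] w 0.3 q [-0.09  0.22  0.21  1.58 -0.02 -0.35]
fixture mm [ 49.3 -33.5] F [ 0.8 -0.2]
```

Emit:
{"method": "jog_arm", "body": {
  "steps": [
    [-1, [0.08, -0.33, -0.2], 0],
    [-1, [0.08, -0.33, -0.2], 0],
    [-1, [0.08, -0.33, -0.2], 0]
  ]
}}

```text
clock: 13.7
position: [0.5999, -0.071, 0.1678]
tcp_rot: [-1.918, -2.48, 0.041]
force: [0.1, 1.4, 0.5]
width: 0.0
```

```bash
python3 -c "
from h import *
fx()"
```

```text
13.7 p [599.9 -71.  167.8] yaw 104.56 tilt [-0.021 -0.017] F [0.1 1.4 0.5] T [ 0.13 -0.05 -0.02] w 0.0 q [-0.11  0.22  0.21  1.57 -0.02 -0.36]
fixture mm [ 49.4 -44.7] F [0.5 1.3]
```

Emit:
{"method": "jog_arm", "body": {
  "steps": [
    [-1, [0.09, -0.35, -0.17], 0],
    [-1, [0.09, -0.35, -0.17], 0],
    [-1, [0.09, -0.35, -0.18], 0],
    [-1, [0.09, -0.34, -0.2], 0],
    [-1, [0.09, -0.33, -0.22], 0]
  ]
}}

```text
clock: 14.2
position: [0.6047, -0.0896, 0.1577]
tcp_rot: [-1.918, -2.48, 0.041]
force: [0.2, 0.8, 1.2]
width: 0.0001
```

```bash
python3 -c "
from h import *
fx()"
```

```text
14.2 p [604.7 -89.6 157.7] yaw 104.57 tilt [-0.021 -0.017] F [0.2 0.8 1.2] T [ 0.15  0.08 -0.02] w 0.1 q [-0.14  0.24  0.21  1.56 -0.02 -0.39]
fixture mm [ 49.5 -63.8] F [0.4 0.7]
```

Emit:
{"method": "jog_arm", "body": {
  "steps": [
    [-1, [0.08, -0.3, -0.24], 0],
    [-1, [0.08, -0.3, -0.24], 0],
    [-1, [0.08, -0.3, -0.24], 0],
    [-1, [0.08, -0.29, -0.25], 0],
    [-1, [0.07, -0.26, -0.28], 0]
  ]
}}

```text
clock: 14.7
position: [0.6091, -0.1055, 0.1444]
tcp_rot: [-1.918, -2.48, 0.04]
force: [0.0, 0.4, 2.3]
width: 0.0001
```

Emit:
{"method": "jog_arm", "body": {
  "steps": [
    [-1, [0.06, -0.25, -0.28], 0],
    [-1, [0.06, -0.24, -0.29], 0],
    [-1, [0.06, -0.23, -0.3], 0]
  ]
}}

```text
clock: 15.0
position: [0.6112, -0.1135, 0.1353]
tcp_rot: [-1.919, -2.481, 0.04]
force: [-1.1, 1.9, 2.1]
width: 0.0001
```

```bash
python3 -c "
from h import *
fx()"
```

```text
15.0 p [ 611.2 -113.5  135.3] yaw 104.56 tilt [-0.02  -0.017] F [-1.1  1.9  2.1] T [0.37 0.15 0.02] w 0.1 q [-0.17  0.26  0.19  1.52 -0.02 -0.43]
fixture mm [ 49.8 -88.6] F [-0.5  2.1]
```

Emit:
{"method": "jog_arm", "body": {
  "steps": [
    [-1, [0.05, -0.19, -0.28], 0],
    [-1, [0.05, -0.19, -0.28], 0],
    [-1, [0.05, -0.18, -0.28], 0],
    [-1, [0.04, -0.17, -0.28], 0]
  ]
}}

```text
clock: 15.4
position: [0.6128, -0.1205, 0.1225]
tcp_rot: [-1.917, -2.479, 0.039]
force: [-0.3, 4.7, 1.1]
width: -0.0
```

Emit:
{"method": "jog_arm", "body": {
  "steps": [
    [-1, [0.04, -0.15, -0.28], 0],
    [-1, [0.04, -0.15, -0.28], 0],
    [-1, [0.04, -0.14, -0.28], 0]
  ]
}}

```text
clock: 15.7
position: [0.6138, -0.1244, 0.113]
tcp_rot: [-1.915, -2.479, 0.038]
force: [-2.0, 6.0, 4.0]
width: 0.0001
```

```bash
python3 -c "
from h import *
fx()"
```

```text
15.7 p [ 613.8 -124.4  113. ] yaw 104.63 tilt [-0.022 -0.013] F [-2.  6.  4.] T [ 1.27  0.41 -0.08] w 0.1 q [-0.19  0.28  0.17  1.48 -0.02 -0.45]
fixture mm [ 49.7 -99.8] F [-0.4  6.3]
```

Emit:
{"method": "jog_arm", "body": {
  "steps": [
    [-1, [0.03, -0.13, -0.28], 0],
    [-1, [0.03, -0.12, -0.28], 0],
    [-1, [0.03, -0.11, -0.28], 0]
  ]
}}

```text
clock: 16.0
position: [0.6147, -0.1264, 0.1056]
tcp_rot: [-1.912, -2.479, 0.033]
force: [-3.7, 6.9, 8.9]
width: 0.0001
```

```bash
python3 -c "
from h import *
fx()
im,d=imaging.snapshot('side'); cv2.imwrite('pics/s7.png',cv2.resize(im[120:270,180:380,::-1],(800,600),interpolation=cv2.INTER_CUBIC))"
```

```text
16.0 p [ 614.7 -126.4  105.6] yaw 104.7 tilt [-0.021 -0.01 ] F [-3.7  6.9  8.9] T [ 1.46  0.85 -0.08] w 0.1 q [-0.2   0.28  0.16  1.46 -0.01 -0.45]
fixture mm [  50. -102.] F [-1.9  7.6]
```

View pics/s7.png

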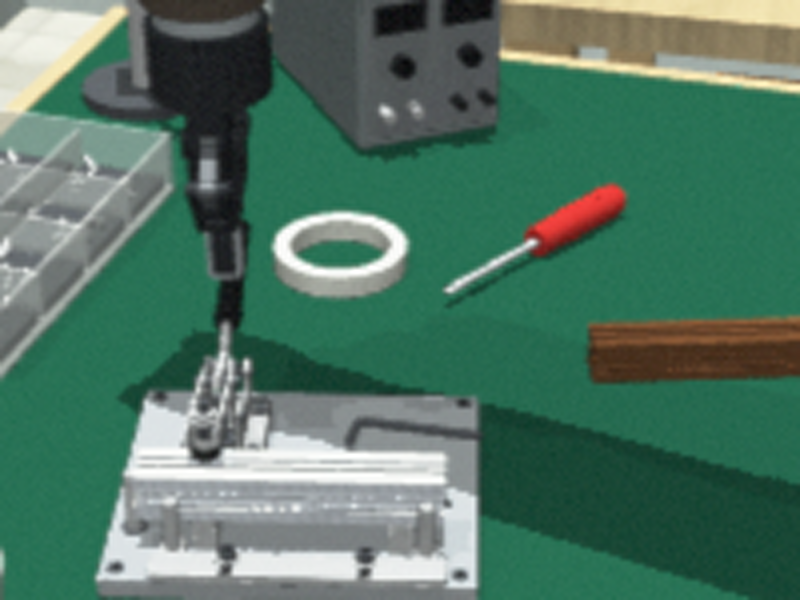

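The pad (crop 205,450) is down on the profile, the handle is about 70° over, and the push is near its peak at about 12 N. Continue gently.

Emit:
{"method": "jog_arm", "body": {
  "steps": [
    [-1, [0.03, -0.11, -0.28], 0],
    [-1, [0.03, -0.1, -0.28], 0]
  ]
}}

```text
clock: 16.25
position: [0.6152, -0.1273, 0.1014]
tcp_rot: [-1.911, -2.48, 0.029]
force: [-4.7, 8.0, 9.1]
width: 0.0
```

Emit:
{"method": "jog_arm", "body": {
  "steps": [
    [-1, [0.02, -0.09, -0.28], 0],
    [-1, [0.02, -0.08, -0.28], 0]
  ]
}}

```text
clock: 16.45
position: [0.6153, -0.1281, 0.0974]
tcp_rot: [-1.91, -2.48, 0.026]
force: [-4.3, 6.8, 7.8]
width: 0.0001
```

```bash
python3 -c "
from h import *
fx()"
```

```text
16.45 p [ 615.3 -128.1   97.4] yaw 104.81 tilt [-0.019 -0.006] F [-4.3  6.8  7.8] T [ 1.29  0.99 -0.01] w 0.1 q [-0.2   0.28  0.14  1.45 -0.01 -0.46]
fixture mm [  50.1 -103.7] F [-2.4  7.6]
```

Emit:
{"method": "jog_arm", "body": {
  "steps": [
    [-1, [0.02, -0.06, -0.27], 0],
    [-1, [0.02, -0.06, -0.27], 0]
  ]
}}

```text
clock: 16.65
position: [0.6153, -0.1286, 0.0935]
tcp_rot: [-1.909, -2.481, 0.025]
force: [-4.5, 6.2, 7.0]
width: -0.0001
```

Emit:
{"method": "jog_arm", "body": {
  "steps": [
    [-1, [0.01, -0.05, -0.25], 0],
    [-1, [0.01, -0.04, -0.25], 0]
  ]
}}

```text
clock: 16.85
position: [0.6153, -0.1291, 0.0894]
tcp_rot: [-1.908, -2.481, 0.023]
force: [-2.8, 5.5, 4.7]
width: 0.0001
```

```bash
python3 -c "
from h import *
fx()"
```

```text
16.85 p [ 615.3 -129.1   89.4] yaw 104.87 tilt [-0.018 -0.005] F [-2.8  5.5  4.7] T [ 0.93  0.57 -0.07] w 0.1 q [-0.2   0.28  0.13  1.43 -0.01 -0.46]
fixture mm [  49.9 -104.8] F [-1.3  6. ]
```

Emit:
{"method": "jog_arm", "body": {
  "steps": [
    [-1, [0, -0.02, -0.22], 0],
    [-1, [0, -0.02, -0.22], 0]
  ]
}}

```text
clock: 17.05
position: [0.6152, -0.1297, 0.0852]
tcp_rot: [-1.909, -2.481, 0.024]
force: [0.1, 1.1, 3.2]
width: 0.0001
```

Emit:
{"method": "jog_arm", "body": {
  "steps": [
    [-1, [0, 0, -0.2], 0],
    [-1, [0, 0, -0.2], 0]
  ]
}}

```text
clock: 17.25
position: [0.6154, -0.1306, 0.0805]
tcp_rot: [-1.91, -2.482, 0.025]
force: [0.1, 0.8, -0.9]
width: -0.0002
```

```bash
python3 -c "
from h import *
fx()"
```

```text
17.25 p [ 615.4 -130.6   80.5] yaw 104.84 tilt [-0.018 -0.007] F [ 0.1  0.8 -0.9] T [-0.03  0.02  0.01] w -0.2 q [-0.2   0.29  0.11  1.41 -0.01 -0.46]
fixture mm [  49.7 -106.2] F [0.3 0.8]
```

It snapped over. Feel for the stop.

Emit:
{"method": "jog_arm", "body": {
  "steps": [
    [-1, [0, 0, -0.1], 0],
    [-1, [0, 0, -0.1], 0]
  ]
}}

```text
clock: 17.45
position: [0.6156, -0.1309, 0.0783]
tcp_rot: [-1.911, -2.482, 0.025]
force: [-0.9, 2.2, 9.0]
width: -0.0002
```

Emit:
{"method": "jog_arm", "body": {
  "steps": [
    [-1, [0, 0, -0.1], 0],
    [-1, [0, 0, -0.1], 0]
  ]
}}

```text
clock: 17.65
position: [0.616, -0.1309, 0.0783]
tcp_rot: [-1.912, -2.483, 0.024]
force: [-3.7, 2.7, 8.0]
width: -0.0003
```

Emit:
{"method": "jog_arm", "body": {
  "steps": [
    [-1, [0, 0, -0.1], 0],
    [-1, [0, 0, -0.1], 0]
  ]
}}

```text
clock: 17.85
position: [0.616, -0.1309, 0.0783]
tcp_rot: [-1.912, -2.484, 0.023]
force: [-2.9, 0.9, 8.7]
width: -0.0001
```

Firm stop at z = 78.3 with about 9 N. Withdraw upwards and check.

Emit:
{"method": "jog_arm", "body": {
  "steps": [
    [-1, [0, 0, 0.5], 0],
    [-1, [0, 0, 2], 0],
    [-1, [0, 0, 4], 0],
    [-1, [0, 0, 4.5], 0],
    [-1, [0, -2, 4.5], 0],
    [-1, [0, -3, 3], 0],
    [-1, [0, -3, 0], 0],
    [-1, [0, 0, 0], 0],
    [-1, [0, 0, 0], 0]
  ]
}}

```text
clock: 18.75
position: [0.6138, -0.2141, 0.2701]
tcp_rot: [-1.913, -2.486, 0.028]
force: [0.1, -0.3, 0.2]
width: 0.0
```

```bash
python3 -c "
from h import *
fx()
im,d=imaging.snapshot('side'); cv2.imwrite('pics/s8.png',cv2.resize(im[150:285,180:360,::-1],(800,600),interpolation=cv2.INTER_CUBIC))
P=cloud('side',d)
for l,z in(('handle_end',.075),('handle_root',.07),('clamp_pad',.067)):
    r=imaging.mark_of('side',l)[:2]
    th=np.radians(14.35);A=np.array([[np.cos(th),np.sin(th)],[-np.sin(th),np.cos(th)]])
    print(l,[(round(x['score'],2),np.round(x['uv']),(A@(at_z('side',x['uv'],z)[:2]-[.541,-.04])*1000).round(0)) for x in r])
"
```

```text
18.75 p [ 613.8 -214.1  270.1] yaw 104.85 tilt [-0.015 -0.011] F [ 0.1 -0.3  0.2] T [ 0.08 -0.   -0.02] w 0.0 q [-0.33  0.38  0.6   1.8  -0.02 -0.59]
fixture mm [  27.4 -186.7] F [ 0.  -0.3]
handle_end [(0.72, array([236., 186.]), array([  58., -161.]))]
handle_root [(0.64, array([236., 204.]), array([ 49., -75.]))]
clamp_pad [(0.41, array([231., 234.]), array([49., 51.])), (0.2, array([279., 228.]), array([-62.,  25.]))]
```

View pics/s8.png

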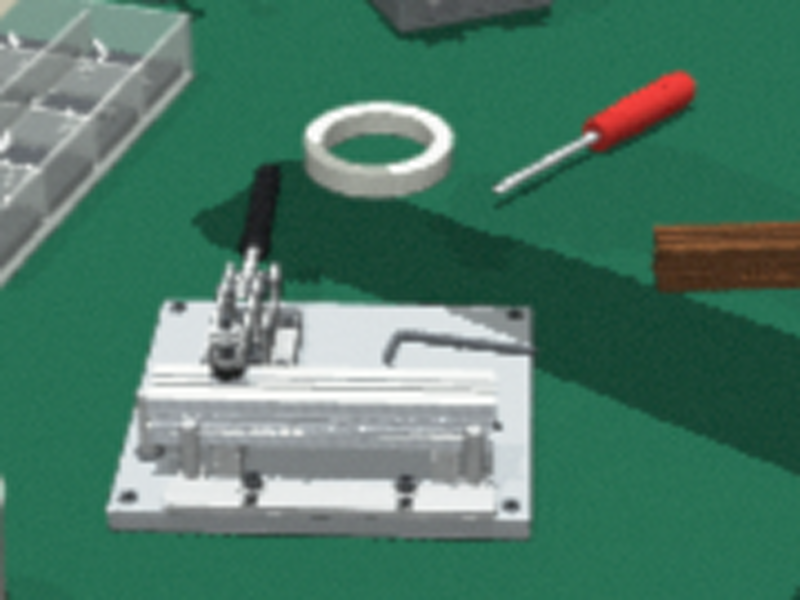

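The handle lies level (265,170 to 250,245), the pad is on the bar (228,365), and the bar is against all three pins. The marked points agree with the locked positions, so I hand in.

```bash
python3 -c "
from h import *
job_done()"
```

```text
the job is handed in; nothing more can be done
```

The profile is on the rests, against both side pins and the end pin, with the toggle clamp locked on it. I handed the job in at about 19 s of the 67 s; no verdict was reported.

- **Seating:** I set the profile down by feel and slid it to the side pins, where the near pin touched first. I turned it 0.75° until the wrist moment showed both pins bearing, then slid it to the end pin. The tool forces I read during the slide stayed at or below about 11 N. A picture after release showed it had not moved.
- **Clamp:** The push on the handle peaked at about 13 N, fell away as it snapped over, and met a firm stop at about 9 N.
- **Last checks:**
  - The handle lies level and stayed down with the arm clear and the tool force near zero.
  - The located handle root at (49, -75) and pad at (49, 51) match the locked values.
  - The located handle end at (58, -161) is 8 mm off in x and 7 mm off in y. I took that as detection error.
  - The hex key, tape roll and screwdriver look untouched in the last picture. The offcut, thin profile and corner bracket were outside it and the cup barely shows, so I did not re-check those.

**Disagreements along the way:**
- The fixture's yaw read 13.3° from the top camera and about 14.4° from the side camera. The contact with the pins agreed with 14.4°.
- The grip ended about 27 mm from the profile's middle instead of 35 mm, and with the tool about 15 mm higher than I had commanded. It held all the same.
- I could not measure the pad force directly.

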